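Ratchet the low V-head stand level and lay the ink roller

TASK

One of the two ratchet stands on the rail has been left low: pull its V head up, counting the clicks, until it is caught at the same height as the other stand's head, which is set right and must stay as it is. Lift the ink roller out of its sloping rack and lay it in the two V heads so that it rests level, one shaft end in each. Do not drop the roller or lay it down on the board or table, and leave the other things where they are.

Things in the scene. Friction and masses are not known exactly. Their poses are not given: they have to be found in the camera images.
- rail: Dark steel base bar, 84 x 276 x 12 mm, fixed on the wooden cover board (top 33 mm above the table). Origin: centre of its underside; y along the bar, z up. The two stands are bolted on it 160 mm apart, at y = -80 and +80 mm; which is which varies. Each is a grey tube 34 mm square with a toothed column sliding up out of it, a V head on top and a sprung pawl on its -x side.
- low_stand: Foot of the stand to raise, centre, on the rail; it stays put as the column rises, and the column's height is not reported. The tube ends 99 mm above it. The shaft seat of its head (alike set_head) starts 128 mm (lowest notch) or 140 mm above it, 2 to 5 notches of 12 mm below the other head; the column rises 80 mm at most.
- set_stand: Foot of the stand already set, like low_stand. The ratchet: about 3 mm past each notch the pawl clicks in under a tooth; let go after that, the column settles back on the notch, let go before, it falls to the notch below. Lifting takes 4 N (the weight) over the first 5 mm, then 9 to 13 N until the click, when it drops away again. It cannot go down unless the pawl's tail is pressed.
- set_head (a point): Shaft seat of the head already set: where the axis of a shaft lying in its V comes. Both heads are dark steel blocks, 46 mm wide across the V (rail x; flat parallel outer faces to grip), 24 mm along the rail, 37 mm high. Tops of the two 8 mm cheeks: 13 mm above this point; underside: 24 mm below. The V is 90 degrees, 30 mm wide at the cheeks.
- rack: Sloping roller rack, fixed on the board: wooden base 172 x 70 x 12 mm, a low steel fork with an end stop at its -x end and a tall fork at +x. Origin: centre of the underside of the base, z up. The forks' slots, 20 mm wide, open square to the slope of 40 degrees; the roller comes free once lifted 25 mm that way.
- roller: Black rubber ink roller, 44 mm thick and 108 mm long, on a steel shaft 16 mm thick and 200 mm long; 0.36 to 0.6 kg. Origin: its centre. x axis: along the shaft, towards the upper end as it lies in the rack (40 degrees above level); there its centre is 112 mm above the rack's origin.
- roller_end_a (a point): Centre of the bare shaft, 80 mm from the roller's centre on its +x side (upper end in the rack); this part of the shaft lies in a V head at the end.
- roller_end_b (a point): The same on the -x side (lower end in the rack).
- ink_tin: Round ink tin, 97 mm across, 80 mm high, a bystander. Origin: centre of its underside.
- tape: Black pocket tape measure, 66 x 64 x 31 mm, a bystander. Origin: centre of its underside.
- stick: Composing stick, flat metal tray 52 x 250 x 22 mm, a bystander. Origin: centre of its underside.
- loose_quoin: Black steel quoin, 22 x 55 x 18 mm, a bystander. Origin: centre of its underside.

How it is judged:
By the outcome, as a careful person would: the job done as asked, in the order asked, and still so for the second after the job is handed in, with the robot touching nothing.
It also fails if it takes over 72 s, if anything falls off the work surface, if the arm or the gripper's body presses on something with over 40 N, if the wrist force passes 120 N, or if a joint passes its speed limit or range.

ROBOT

A 7-joint arm with a two-finger parallel gripper is mounted at the origin on a cart in front of the work surface, level with it; the furniture and walls round the work are solid. World frame = base frame: x ahead of the robot, y to its left, z up, the work surface at z = 0. Lengths are in m, angles in rad, forces in N, time in s.
With the tool pointing down it reaches from about 0.425 to 0.975 m from the base axis. Payload 16.7 kg.
Tool frame: the origin (TCP) lies midway between the tips of the shut fingers; the grasp point (between the pads) lies 19 mm behind it; z points along the fingers, y is the line along which they close (so a half turn about z gives the same grasp; the last joint's range is limited). The gripper opens to 85 mm and grips with 20 to 120 N. Pads are 22 mm wide; open, the fingers measure 114 mm over their backs; the gripper's body (76 mm by 85 mm) begins 54 mm behind the grasp point. The pads swing forward as they close: fully open they stand 13 mm farther back than shut.
Start: joints at [-1.25, 0.426, 0.074, 1.606, -0.034, 1.111, -0.067], TCP at [0.306, 0.602, 0.231] pointing down, gripper open.
Joint ranges: [-2.85, 2.85], [-0.5, 2.14], [-1.23, 1.37], [0.21, 2.46], [-1.02, 4.16], [0.16, 2.05], [-2.73, 2.73]. Speed limits (rad/s): [1.89, 1.89, 2.39, 2.39, 3.01, 3.01, 3.01].

INTERFACE

Orientations are given as a unit quaternion [x, y, z, w].
In Python, from cell import env gives the robot as it stands.
- The arm moves only by the tool move_arm, never from a script. Its argument "commands" is a list of rows, each a list of 7 numbers: the shift along the tool's x, y, z in cm, then the turn, a rotation vector about the tool's x, y, z in rad, then the finger opening in cm, from 0 to 8.54. A call has 1 to 10 rows; each row is the pose to reach, as a shift and turn from the pose commanded when the call began, along the tool's axes at that moment; what a row does not reach only later rows make up. A row lasts 1/10 s, in which the tool goes at most 50 mm and 8.59 degrees, less where a joint would pass 70% of its speed; a pose out of reach is approached as far as the arm can. A call with a gripper value outside its range is refused whole. The fingers move at their own pace and stop on an object; "force" is the grip in N (left out, the last holds). Time passes only in rows, so rows that repeat a pose let the fingers close. It gives the time, the measured TCP pose, the force, the opening and the grip force at its end, in the units of the state.
- env.sense(): the state, without advancing time (a new reading comes with each control period).
- env.capture(name): name is "scene" or "top"; returns (picture, depth): 420x560x3 uint8, red, green, blue; 420x560 float32, m along the optical axis (not along the pixel's ray), 0 where there is no reading.
- env.get_calibration(name): a dict with "fx", "fy", "cx", "cy" (pixels), "k1" (the pictures are not rectified: a ray, as slopes to the right and down, at radius r is drawn at 1 + k1 r^2 times it, then the intrinsics apply), "T" (4x4, takes a point from camera to world coordinates). Camera axes: x right, y up, looking along -z (the intrinsics and any distortion apply to the point x, -y, -z); pixel columns grow to the right and rows downward; lengths in m; the calibration is good to about 2 mm. A picture is of the moment at which its call begins. get_calibration takes no time and is no camera call.
- env.hand_in(): hands the job in; it is judged then, once.
The state is a dict: "t": time; "q": joint angles; "qvel": joint speeds; "joint_efforts": joint torques, N m; "eef_pos": TCP position; "orientation": TCP orientation; "contact_force": force on the tool from outside, world axes, zero at the start; "torque": the same for the moment, N m; "width": finger opening in m; "gripper_force": force on a finger pad.
Only numpy, scipy, OpenCV 4.12 (cv2) and the standard library are available. Lean on these libraries where they do the work, as an engineer would, in place of code of your own. Each camera call takes 0.05 s, during which the arm holds its last target. There are 200 camera calls.

## Working session

There is one attempt and no reset: what is moved stays moved. The work goes in short steps, Python scripts to look and compute and a tool call to move; the robot and the scene stay as the last step left them, time stands still between calls to the robot, and variables do not carry over. Pictures are saved under pics/ and viewed, at most 10 in all, crops included, and the job is handed in when it is done.

Besides the shell and the picture viewer there is one more tool, called after "Call:" by a JSON object that holds its "name" and its "arguments". move_arm: Moves the arm, as the interface text tells. Its arguments: {"type":"object","properties":{"commands":{"type":"array"},"force":{"type":"number"}},"required":["commands"]}

```bash
ls; mkdir -p pics; cat > h.py <<'E'
import numpy as np, cv2
from cell import env
from scipy.spatial.transform import Rotation as R
def cloud(name):
    im,d=env.capture(name); c=env.get_calibration(name)
    v,u=np.mgrid[0:d.shape[0],0:d.shape[1]].astype(float)
    K=np.array([[c['fx'],0,c['cx']],[0,c['fy'],c['cy']],[0,0,1.]])
    p=cv2.undistortPointsIter(np.stack([u.ravel(),v.ravel()],1)[:,None],K,np.array([c['k1'],0,0,0.]),None,None,(3,50,1e-9))[:,0].reshape(*d.shape,2)
    P=np.stack([p[...,0]*d,-p[...,1]*d,-d],-1); T=np.array(c['T'])
    W=P@T[:3,:3].T+T[:3,3]; W[d==0]=np.nan
    return im,W
E
python3 - <<'E'
from h import *
for n in ['scene','top']:
    im,W=cloud(n); cv2.imwrite(f'pics/{n}0.png',im[...,::-1]); np.save(f'{n}0.npy',W)
    print(env.get_calibration(n)['T'])
s=env.sense(); print(s)
E
```

```text
pics
[[ 0.58751091  0.56392133 -0.58036511  0.03820582]
 [-0.8091815   0.40275692 -0.42779921 -0.2230027 ]
 [-0.00749904  0.72095741  0.69293879  0.79920078]
 [ 0.          0.          0.          1.        ]]
[[-0.00632341  0.993399   -0.11453579  0.46036699]
 [-0.9999548  -0.00546842  0.00777743  0.19991947]
 [ 0.00709976  0.11457979  0.99338868  1.0799357 ]
 [ 0.          0.          0.          1.        ]]
{'t': 0.1, 'q': array([-1.25051391,  0.42670367,  0.07381499,  1.60652554, -0.03411721,
        1.11079497, -0.06708893]), 'qvel': array([-0.00059413, -0.00246352,  0.00103201, -0.0031697 ,  0.00052483,
        0.00220803,  0.00052686]), 'joint_efforts': array([ 8.32578982e-03, -9.51536107e+01,  3.77197087e+00, -4.64396274e+01,
        1.96785241e-02,  6.81889956e-03, -9.57494785e-05]), 'eef_pos': array([0.30540039, 0.6015552 , 0.23066436]), 'orientation': array([ 2.32733768e-01,  9.72540307e-01, -5.76407478e-04, -1.10236959e-04]), 'contact_force': array([ 0.37759585, -0.21230638,  0.3097138 ]), 'torque': array([-0.01421584, -0.04178587, -0.01920725]), 'gripper_force': 0.0, 'width': 0.08519182150323815}
```

View pics/scene0.png

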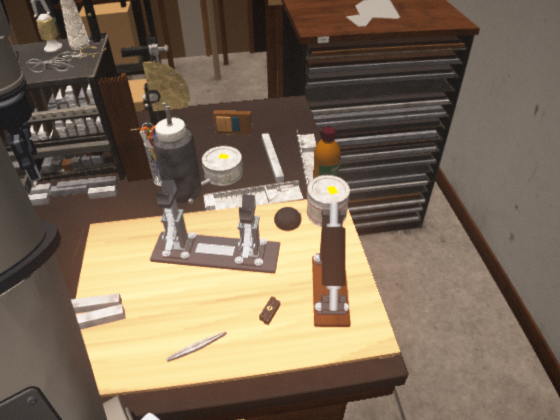

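View pics/top0.png

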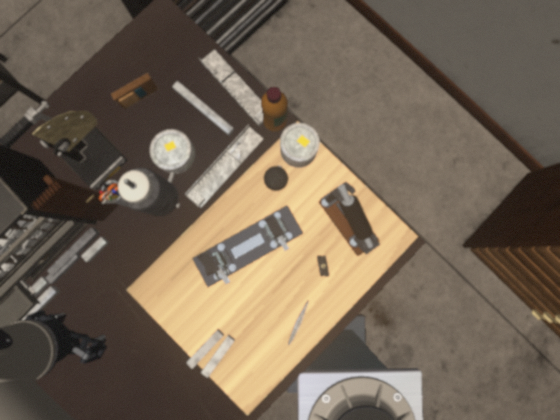

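Both views show the rail with its two stands (top: heads near (222,268) and (282,235)). The rack with the roller is at (348,218), upper end at the top in the image near the tin at (298,145). The tape is at (275,178), the quoin at (323,265).

```bash
python3 - <<'E'
from h import *
for n in ['top','scene']:
    W=np.load(n+'0.npy'); u0=np.array([[190,305],[205,290]]) 
    if n=='top': win=(slice(195,295),slice(185,310)); rk=(slice(170,260),slice(310,385))
    else: win=(slice(175,275),slice(145,285)); rk=(slice(195,330),slice(305,355))
    P=W[win].reshape(-1,3); P=P[np.isfinite(P[:,0])]
    b=P[(P[:,2]<.036)&(P[:,2]>.02)]; print(n,'board z',np.median(b[:,2]))
    r=P[(P[:,2]>.040)&(P[:,2]<.050)]; rr=cv2.minAreaRect(r[:,:2].astype(np.float32)*1000); print('rail',rr,np.median(r[:,2]))
    h=P[P[:,2]>.150]
    _,lab,cen=cv2.kmeans(h[:,:2].astype(np.float32),2,None,(3,50,1e-6),5,cv2.KMEANS_PP_CENTERS)
    for k in (0,1):
        q=h[lab[:,0]==k]; zt=np.percentile(q[:,2],98); t=q[q[:,2]>zt-.006]
        print('head',len(q),cen[k],'ztop',zt,q[:,2].max(),'top pts',len(t),cv2.minAreaRect(t[:,:2].astype(np.float32)*1000))
    Q=W[rk].reshape(-1,3);Q=Q[np.isfinite(Q[:,0])]
    b=Q[(Q[:,2]>.041)&(Q[:,2]<.049)]; print('rackbase',cv2.minAreaRect(b[:,:2].astype(np.float32)*1000),np.median(b[:,2]))
    hi=Q[Q[:,2]>.08]; print('roller-ish',hi.mean(0),hi.max(0),hi.min(0),len(hi))
im,_=env.capture('top')
a=cv2.resize(im[160:300,180:390],None,fx=3.6,fy=3.6,interpolation=3); cv2.imwrite('pics/topc.png',a[...,::-1])
im,_=env.capture('scene')
a=cv2.resize(im[165:335,145:365],None,fx=3.5,fy=3.5,interpolation=3); cv2.imwrite('pics/scenec.png',a[...,::-1])
E
```

```text
top board z 0.03324881421547854
rail ((504.4947814941406, 285.84552001953125), (137.17259216308594, 300.63104248046875), 29.158714294433594) 0.04571321271312356
head 242 [0.5145974  0.21293695] ztop 0.20059148031049862 0.2010348802821028 top pts 100 ((514.76904296875, 212.7838897705078), (45.90867614746094, 23.550048828125), 28.986421585083008)
head 324 [0.43747202 0.35128936] ztop 0.22469914129263355 0.2253028882505007 top pts 103 ((436.495849609375, 353.20355224609375), (46.0568733215332, 23.868196487426758), 28.661928176879883)
rackbase ((508.16693115234375, 62.63868713378906), (176.11741638183594, 153.91082763671875), 39.35322952270508) 0.04575770126356726
roller-ish [0.5370096  0.03003622 0.15817208] [0.61400918 0.08768272 0.21718447] [ 0.45409505 -0.04159337  0.08058901] 1412
scene board z 0.031807402809042595
rail ((555.8218383789062, 328.6146240234375), (279.17877197265625, 280.489013671875), 29.155109405517578) 0.044560456745394494
head 611 [0.4299784 0.3475203] ztop 0.22186379388698987 0.22327743547663836 top pts 115 ((432.7359924316406, 352.71337890625), (47.84357452392578, 24.650318145751953), 27.82623863220215)
head 413 [0.5067937  0.20947099] ztop 0.19788347110751298 0.19875621791090325 top pts 113 ((509.9756164550781, 213.03475952148438), (47.381752014160156, 24.068283081054688), 29.322938919067383)
rackbase ((584.9353637695312, 67.17572784423828), (308.40301513671875, 94.03593444824219), 32.03388214111328) 0.0443642024197024
roller-ish [0.55648294 0.04452779 0.14170974] [0.74458289 0.19179896 0.21240218] [ 0.45085719 -0.03883305  0.08003287] 2836
```

View pics/topc.png

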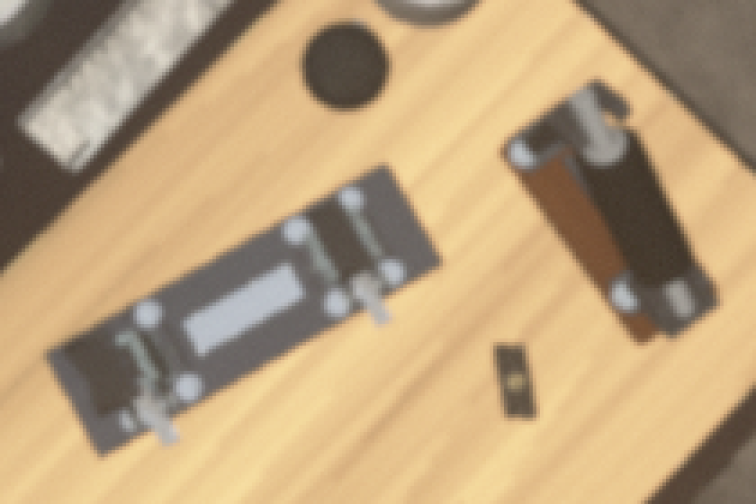

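View pics/scenec.png

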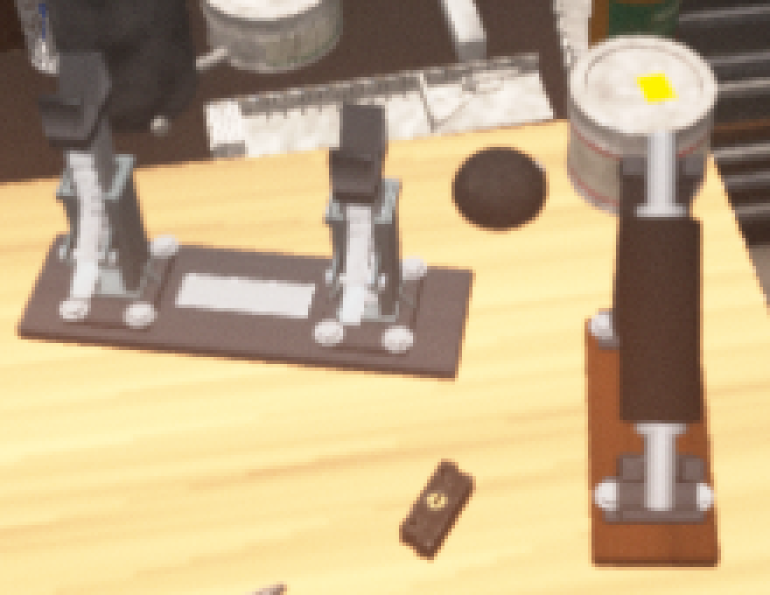

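The set head's top is about 24 mm above the low head's, so the low one has to rise 2 notches. Next I'll fit the roller and work out the first moves.

```bash
cat >> h.py <<'E'
def pose(yaw,tilt=0.,hdir=None):
    "tool y at world yaw (deg) horizontal; tool z down leaned by tilt (deg) toward +x_tool side"
    y=np.array([np.cos(np.radians(yaw)),np.sin(np.radians(yaw)),0]); z=np.array([0,0,-1.])
    if tilt: z=np.sin(np.radians(tilt))*np.asarray(hdir)-np.cos(np.radians(tilt))*np.array([0,0,1.])
    return np.stack([np.cross(y,z),y,z],1)
def rel(pos,Rt,s=None):
    s=s or env.sense(); R0=R.from_quat(s['orientation']).as_matrix()
    return np.round(R0.T@(np.asarray(pos)-s['eef_pos'])*100,2), np.round(R.from_matrix(R0.T@Rt).as_rotvec(),3)
E
python3 - <<'E'
from h import *
from scipy.optimize import least_squares
res=[]
for n,win in [('top',(slice(170,260),slice(310,385))),('scene',(slice(195,330),slice(305,355)))]:
    Q=np.load(n+'0.npy')[win].reshape(-1,3);Q=Q[np.isfinite(Q[:,0])]; Q=Q[Q[:,2]>.07]
    def prm(p):
        a=np.array([np.cos(p[3])*np.cos(p[4]),np.sin(p[3])*np.cos(p[4]),np.sin(p[4])]); return p[:3],a
    def f(p,X):
        c,a=prm(p); d=X-c; return np.linalg.norm(d-np.outer(d@a,a),axis=1)-.022
    p=np.array([.53,.03,.145,np.radians(31),np.radians(40)])
    for tol in (.03,.012,.006,.004,.004):
        c,a=prm(p); s=(Q-c)@a; X=Q[(abs(f(p,Q))<tol)&(abs(s)<.06)]
        p=least_squares(lambda p:np.r_[f(p,X),.01*(p[4]-np.radians(40)),1e-3*((p[:3]-c)@a)],p,loss='soft_l1',f_scale=.002).x
    c,a=prm(p); s=(Q-c)@a; r=f(p,Q)
    body=s[(abs(r)<.004)]; h,e=np.histogram(body,bins=np.arange(-.1,.101,.004)); print(n,c,np.degrees(p[3:]),len(X),np.std(f(p,X)))
    print(list(zip(np.round(e*1000).astype(int),h)))
low=np.array([.5125,.213])
Rt=pose(29.1)
s=env.sense(); print(rel([s['eef_pos'][0],s['eef_pos'][1],.31],Rt)); print(rel([*low,.31],Rt))
E
```

```text
top [0.61651093 0.07754808 0.21829338] [28.52931182 35.60858743] 107 0.002050534166552718
[(np.int64(-100), np.int64(16)), (np.int64(-96), np.int64(16)), (np.int64(-92), np.int64(17)), (np.int64(-88), np.int64(15)), (np.int64(-84), np.int64(25)), (np.int64(-80), np.int64(20)), (np.int64(-76), np.int64(27)), (np.int64(-72), np.int64(30)), (np.int64(-68), np.int64(28)), (np.int64(-64), np.int64(1)), (np.int64(-60), np.int64(0)), (np.int64(-56), np.int64(0)), (np.int64(-52), np.int64(0)), (np.int64(-48), np.int64(8)), (np.int64(-44), np.int64(19)), (np.int64(-40), np.int64(24)), (np.int64(-36), np.int64(45)), (np.int64(-32), np.int64(11)), (np.int64(-28), np.int64(0)), (np.int64(-24), np.int64(0)), (np.int64(-20), np.int64(0)), (np.int64(-16), np.int64(0)), (np.int64(-12), np.int64(0)), (np.int64(-8), np.int64(0)), (np.int64(-4), np.int64(0)), (np.int64(0), np.int64(0)), (np.int64(4), np.int64(0)), (np.int64(8), np.int64(0)), (np.int64(12), np.int64(0)), (np.int64(16), np.int64(0)), (np.int64(20), np.int64(0)), (np.int64(24), np.int64(0)), (np.int64(28), np.int64(0)), (np.int64(32), np.
[... 1501 characters left out ...]
 np.int64(34)), (np.int64(24), np.int64(25)), (np.int64(28), np.int64(23)), (np.int64(32), np.int64(12)), (np.int64(36), np.int64(0)), (np.int64(40), np.int64(0)), (np.int64(44), np.int64(0)), (np.int64(48), np.int64(0)), (np.int64(52), np.int64(0)), (np.int64(56), np.int64(0)), (np.int64(60), np.int64(0)), (np.int64(64), np.int64(0)), (np.int64(68), np.int64(0)), (np.int64(72), np.int64(0)), (np.int64(76), np.int64(0)), (np.int64(80), np.int64(0)), (np.int64(84), np.int64(0)), (np.int64(88), np.int64(0)), (np.int64(92), np.int64(0)), (np.int64(96), np.int64(0))]
(array([-0.  , -0.01, -7.92]), array([-0.001,  0.   ,  0.593]))
(array([-36.06, -25.28,  -7.89]), array([-0.001,  0.   ,  0.593]))
```

Call:
{"name": "move_arm", "arguments": {"commands": [[0, 0, -5, 0, 0, 0, 8.5], [0, 0, -7.9, 0, 0, 0.15, 8.5], [-10, -7, -7.9, 0, 0, 0.59, 8.5], [-25, -18, -7.9, 0, 0, 0.59, 8.5], [-36, -25.3, -7.9, 0, 0, 0.59, 8.5], [-36, -25.3, -7.9, 0, 0, 0.59, 8.5], [-36, -25.3, -7.9, 0, 0, 0.59, 8.5], [-36, -25.3, -7.9, 0, 0, 0.59, 8.5], [-36, -25.3, -7.9, 0, 0, 0.59, 8.5], [-36, -25.3, -7.9, 0, 0, 0.59, 8.5]]}}

```text
t: 1.2
eef_pos: [0.4937, 0.2466, 0.3105]
orientation: [0.505, 0.863, 0.0, -0.0]
contact_force: [0.4, 0.6, -0.7]
width: 0.0848
gripper_force: 0.0
```

```bash
python3 - <<'E'
from h import *
print(rel([.5125,.213,.16],pose(29.1)), env.sense()['eef_pos'])
# refine roller: reuse initial clouds, constrained ends
from scipy.optimize import least_squares
def prm(p): return p[:3],np.array([np.cos(p[3])*np.cos(p[4]),np.sin(p[3])*np.cos(p[4]),np.sin(p[4])])
def f(p,X):
    c,a=prm(p); d=X-c; return np.linalg.norm(d-np.outer(d@a,a),axis=1)-.022
for n,win in [('top',(slice(170,260),slice(310,385))),('scene',(slice(195,330),slice(305,355)))]:
    Q=np.load(n+'0.npy')[win].reshape(-1,3);Q=Q[np.isfinite(Q[:,0])]; Q=Q[Q[:,2]>.07]
    p=np.array([.5336,.0269,.1433,np.radians(35),np.radians(40)])
    for tol in (.008,.006,.004,.004):
        c,a=prm(p); s=(Q-c)@a; X=Q[(abs(f(p,Q))<tol)&(abs(s)<.048)]
        p=least_squares(lambda q:np.r_[f(q,X),.05*(q[4]-np.radians(40)),((q[:3]-c)@a)],p).x
    c,a=prm(p); s=(Q-c)@a; b=s[abs(f(p,Q))<.004]; b=b[abs(b)<.065]
    lo,hi=np.percentile(b,[.5,99.5]); print(n,len(X),c,np.degrees(p[3:]),lo,hi,'centre',c+a*(lo+hi)/2)
E
```

```text
(array([-3.850e+00, -1.000e-02,  1.505e+01]), array([ 0.   , -0.   ,  0.003])) [0.49369628 0.24658611 0.31046995]
top 602 [0.53541664 0.02432901 0.14328399] [35.12278462 39.95270142] -0.05092965538493413 0.05696197783814252 centre [0.53730777 0.02565924 0.14522083]
scene 1260 [0.53357984 0.02686582 0.14334309] [35.02988734 39.77188538] -0.05277049743057084 0.052863533996029236 centre [0.53360912 0.02688634 0.14337285]
```

Call:
{"name": "move_arm", "arguments": {"commands": [[-1.9, 0, 0, 0, 0, 0, 8.5], [-3.85, 0, 0, 0, 0, 0, 8.5], [-3.85, 0, 4, 0, 0, 0, 8.5], [-3.85, 0, 8, 0, 0, 0, 8.5], [-3.85, 0, 11, 0, 0, 0, 8.5], [-3.85, 0, 13, 0, 0, 0, 8.5], [-3.85, 0, 15, 0, 0, 0, 8.5], [-3.85, 0, 15, 0, 0, 0, 8.5], [-3.85, 0, 15, 0, 0, 0, 8.5], [-3.85, 0, 15, 0, 0, 0, 8.5]]}}

```text
t: 2.2
eef_pos: [0.5126, 0.2152, 0.1615]
orientation: [0.506, 0.863, 0.001, 0.0]
contact_force: [1.0, 0.7, 0.3]
width: 0.0849
gripper_force: 0.0
```

```bash
python3 - <<'E'
from h import *
print(rel([.5125,.213,.16],pose(29.1)), env.sense()['eef_pos'])
im,_=env.capture('scene'); cv2.imwrite('pics/s1.png',cv2.resize(im[120:300,120:320],None,fx=3.3,fy=3.3,interpolation=3)[...,::-1])
E
```

```text
(array([-0.19, -0.12,  0.15]), array([ 0.001, -0.   ,  0.003])) [0.51259527 0.21518578 0.16147151]
```

View pics/s1.png

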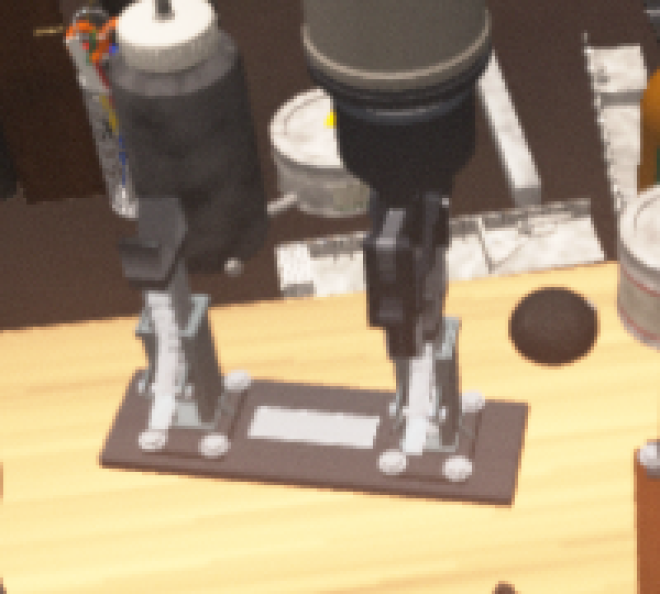

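The gripper straddles the low stand's head (head near (410,270) in the crop, fingers on either side). I'll close gently after a small correction.

Call:
{"name": "move_arm", "arguments": {"commands": [[-0.1, -0.1, 0.1, 0, 0, 0, 6.5], [-0.1, -0.1, 0.1, 0, 0, 0, 5], [-0.1, -0.1, 0.1, 0, 0, 0, 4], [-0.1, -0.1, 0.1, 0, 0, 0, 4], [-0.1, -0.1, 0.1, 0, 0, 0, 4], [-0.1, -0.1, 0.1, 0, 0, 0, 4], [-0.1, -0.1, 0.1, 0, 0, 0, 4]], "force": 25}}

```text
t: 2.95
eef_pos: [0.5135, 0.2146, 0.1605]
orientation: [0.505, 0.863, 0.002, 0.001]
contact_force: [9.3, 5.4, 3.7]
width: 0.0456
gripper_force: 32.8
```

Call:
{"name": "move_arm", "arguments": {"commands": [[0, 0.1, 0, 0, 0, 0, 4], [0, 0.15, 0, 0, 0, 0, 4], [0, 0.15, 0, 0, 0, 0, 4], [0, 0.15, 0, 0, 0, 0, 4], [0, 0.15, 0, 0, 0, 0, 4]], "force": 70}}

```text
t: 3.45
eef_pos: [0.5136, 0.2146, 0.1603]
orientation: [0.506, 0.863, 0.001, 0.0]
contact_force: [-0.6, 0.5, 11.9]
width: 0.0453
gripper_force: 74.0
```

Call:
{"name": "move_arm", "arguments": {"commands": [[0, 0, -0.3, 0, 0, 0, 4], [0, 0, -0.6, 0, 0, 0, 4], [0, 0, -0.9, 0, 0, 0, 4], [0, 0, -1.1, 0, 0, 0, 4], [0, 0, -1.1, 0, 0, 0, 4], [0, 0, -1.1, 0, 0, 0, 4]]}}

```text
t: 4.05
eef_pos: [0.5135, 0.2146, 0.1704]
orientation: [0.506, 0.863, 0.0, 0.0]
contact_force: [6.6, 2.0, -6.3]
width: 0.0449
gripper_force: 73.8
```

Call:
{"name": "move_arm", "arguments": {"commands": [[0, 0, -0.2, 0, 0, 0, 4], [0, 0, -0.4, 0, 0, 0, 4], [0, 0, -0.6, 0, 0, 0, 4], [0, 0, -0.6, 0, 0, 0, 4], [0, 0, -0.6, 0, 0, 0, 4]]}}

```text
t: 4.55
eef_pos: [0.5135, 0.2146, 0.1766]
orientation: [0.506, 0.863, 0.001, 0.0]
contact_force: [5.6, 2.6, -3.3]
width: 0.0452
gripper_force: 74.4
```

One click: at +16.3 mm the force has dropped back to the weight. Now the second.

Call:
{"name": "move_arm", "arguments": {"commands": [[0, 0, -0.3, 0, 0, 0, 4], [0, 0, -0.6, 0, 0, 0, 4], [0, 0, -0.8, 0, 0, 0, 4], [0, 0, -0.8, 0, 0, 0, 4], [0, 0, -0.8, 0, 0, 0, 4]]}}

```text
t: 5.05
eef_pos: [0.5135, 0.2146, 0.1843]
orientation: [0.505, 0.863, 0.0, 0.0]
contact_force: [7.6, 3.2, -6.0]
width: 0.0453
gripper_force: 74.0
```

Call:
{"name": "move_arm", "arguments": {"commands": [[0, 0, -0.2, 0, 0, 0, 4], [0, 0, -0.4, 0, 0, 0, 4], [0, 0, -0.5, 0, 0, 0, 4], [0, 0, -0.5, 0, 0, 0, 4], [0, 0, -0.5, 0, 0, 0, 4]]}}

```text
t: 5.55
eef_pos: [0.5135, 0.2146, 0.1895]
orientation: [0.506, 0.863, 0.0, 0.0]
contact_force: [5.3, 1.8, -2.1]
width: 0.0453
gripper_force: 74.4
```

Second click at +29 mm. Now I'll lower it onto the notch and release.

Call:
{"name": "move_arm", "arguments": {"commands": [[0, 0, 0.2, 0, 0, 0, 4], [0, 0, 0.4, 0, 0, 0, 4], [0, 0, 0.5, 0, 0, 0, 4], [0, 0, 0.5, 0, 0, 0, 4], [0, 0, 0.5, 0, 0, 0, 4]]}}

```text
t: 6.05
eef_pos: [0.5135, 0.2146, 0.1847]
orientation: [0.505, 0.863, 0.001, 0.0]
contact_force: [4.4, 1.8, 1.4]
width: 0.045
gripper_force: 75.2
```

Call:
{"name": "move_arm", "arguments": {"commands": [[0, 0, 0, 0, 0, 0, 6], [0, 0, 0, 0, 0, 0, 8.5], [0, 0, 0, 0, 0, 0, 8.5], [0, 0, 0, 0, 0, 0, 8.5], [0, 0, 0, 0, 0, 0, 8.5], [0, 0, -2, 0, 0, 0, 8.5], [0, 0, -5, 0, 0, 0, 8.5], [0, 0, -9, 0, 0, 0, 8.5], [0, 0, -13, 0, 0, 0, 8.5], [0, 0, -15, 0, 0, 0, 8.5]], "force": 20}}

```text
t: 7.05
eef_pos: [0.5137, 0.2145, 0.3377]
orientation: [0.506, 0.863, 0.002, 0.001]
contact_force: [0.6, 0.1, -0.2]
width: 0.085
gripper_force: 0.0
```

```bash
cat >> h.py <<'E'
RC=np.array([.5355,.026,.1445]); AZ=35.1
H=np.array([np.cos(np.radians(AZ)),np.sin(np.radians(AZ)),0]); RG=pose(AZ-90,40,H); ZG=RG[:,2]
E
python3 - <<'E'
from h import *
im,W=cloud('scene'); P=W[165:275,145:285].reshape(-1,3); P=P[np.isfinite(P[:,0])]
for c in ([.4346,.353],[.5125,.213]):
    q=P[(np.hypot(*(P[:,:2]-c).T)<.03)&(P[:,2]>.15)]; zt=np.percentile(q[:,2],98); t=q[q[:,2]>zt-.006]
    print(zt,cv2.minAreaRect(t[:,:2].astype(np.float32)*1000))
print(ZG, env.sense()['q'])
for p in (RC-.15*ZG+[0,0,.03],RC-.077*ZG): print(p,rel(p,RG))
E
```

```text
0.22143534897137096 ((433.4445495605469, 352.61944580078125), (47.198246002197266, 25.054134368896484), 29.32174301147461)
0.2214869141216352 ((510.5893249511719, 213.54214477539062), (47.89748764038086, 24.102523803710938), 29.60359001159668)
[ 0.5258965   0.36960625 -0.76604444] [-0.86786639  0.14702237  0.40650958  1.7563848  -0.06217934  1.24483589
  0.06501179]
[ 0.45661552 -0.02944094  0.28940667] (array([-18.49, -17.  ,   4.91]), array([-0.507,  0.561,  1.405]))
[ 0.49500597 -0.00245968  0.20348542] (array([-18.02, -12.38,  13.53]), array([-0.507,  0.561,  1.405]))
```

Both heads are now equally high (0.2214 and 0.2215). Next is the roller.

Call:
{"name": "move_arm", "arguments": {"commands": [[-4, -4, 0, -0.05, 0.06, 0.14, 8.5], [-9, -8, 0, -0.1, 0.11, 0.28, 8.5], [-14, -12, 2, -0.15, 0.17, 0.42, 8.5], [-18.5, -17, 4.9, -0.25, 0.28, 0.7, 8.5], [-18.5, -17, 4.9, -0.35, 0.39, 0.98, 8.5], [-18.5, -17, 4.9, -0.507, 0.561, 1.405, 8.5], [-18.5, -17, 4.9, -0.507, 0.561, 1.405, 8.5], [-18.5, -17, 4.9, -0.507, 0.561, 1.405, 8.5], [-18.5, -17, 4.9, -0.507, 0.561, 1.405, 8.5], [-18.5, -17, 4.9, -0.507, 0.561, 1.405, 8.5]]}}

```text
t: 8.1
eef_pos: [0.455, -0.0306, 0.2852]
orientation: [0.889, 0.325, 0.309, -0.098]
contact_force: [0.2, 0.3, 1.1]
width: 0.0848
gripper_force: 0.0
```

```bash
python3 - <<'E'
from h import *
print(rel(RC-.077*ZG,RG)); print(env.sense()['q'])
E
```

```text
(array([-1.16,  0.17,  9.46]), array([-0.029,  0.037,  0.078]))
[-0.4812035  -0.28378781  0.66992577  2.35115443 -0.54267363  0.63544179
 -0.28149652]
```

Call:
{"name": "move_arm", "arguments": {"commands": [[-0.4, 0, 2, -0.03, 0.037, 0.078, 8.5], [-0.8, 0, 4.5, -0.03, 0.037, 0.078, 8.5], [-1.1, 0.1, 7, -0.03, 0.037, 0.078, 8.5], [-1.15, 0.15, 9.4, -0.03, 0.037, 0.078, 8.5], [-1.15, 0.15, 9.4, -0.03, 0.037, 0.078, 8.5], [-1.15, 0.15, 9.4, -0.03, 0.037, 0.078, 8.5], [-1.15, 0.15, 9.4, -0.03, 0.037, 0.078, 8.5], [-1.15, 0.15, 9.4, -0.03, 0.037, 0.078, 8.5]]}}

```text
t: 8.9
eef_pos: [0.4945, -0.0015, 0.204]
orientation: [0.895, 0.287, 0.325, -0.102]
contact_force: [-0.5, 0.2, 0.8]
width: 0.0851
gripper_force: 0.0
```

```bash
python3 - <<'E'
from h import *
print(rel(RC+.023*ZG,RG)); print(env.sense()['q'])
im,_=env.capture('scene'); cv2.imwrite('pics/s2.png',cv2.resize(im[140:340,230:390],None,fx=3,fy=3,interpolation=3)[...,::-1])
E
```

```text
(array([-0.02,  0.13, 10.03]), array([-0.002,  0.003,  0.007]))
[-1.10913496 -0.15200817  1.28425548  2.44898183 -0.99575414  0.41430758
  0.12419164]
```

View pics/s2.png

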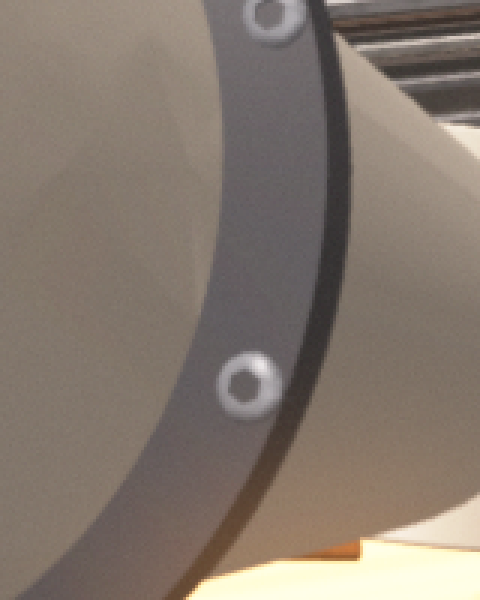

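The arm blocks the view here, and joints 3, 4 and 5 are close to their limits at 40° tilt. I'll use a 20° tilt instead and level the roller at placement by leaning the other way.

```bash
cat >> h.py <<'E'
R20=pose(AZ-90,20,H); Z20=R20[:,2]
E
python3 - <<'E'
from h import *
print(rel(RC-.09*Z20,R20))
E
```

```text
(array([ 3.04,  0.1 , -0.71]), array([-0.   , -0.347,  0.007]))
```

Call:
{"name": "move_arm", "arguments": {"commands": [[0.5, 0, -1, 0, 0, 0, 8.5], [1.2, 0.1, -1.5, 0, -0.1, 0, 8.5], [2, 0.1, -1.2, 0, -0.2, 0, 8.5], [3, 0.1, -0.7, 0, -0.347, 0.007, 8.5], [3, 0.1, -0.7, 0, -0.347, 0.007, 8.5], [3, 0.1, -0.7, 0, -0.347, 0.007, 8.5], [3, 0.1, -0.7, 0, -0.347, 0.007, 8.5], [3, 0.1, -0.7, 0, -0.347, 0.007, 8.5]]}}

```text
t: 9.75
eef_pos: [0.5094, 0.0072, 0.2281]
orientation: [0.939, 0.296, 0.166, -0.053]
contact_force: [-0.7, 0.6, 0.3]
width: 0.0851
gripper_force: 0.0
```

```bash
python3 - <<'E'
from h import *
print(rel(RC+.021*Z20,R20)); print(env.sense()['q'])
im,_=env.capture('scene'); cv2.imwrite('pics/s3.png',cv2.resize(im[100:360,200:440],None,fx=2.2,fy=2.2,interpolation=3)[...,::-1])
E
```

```text
(array([ 0.16, -0.03, 11.05]), array([-0.   , -0.   , -0.001]))
[-0.68186247 -0.00340373  0.68486916  2.20448331 -0.3184519   0.6762107
 -0.73332511]
```

Call:
{"name": "move_arm", "arguments": {"commands": [[0.1, 0, 3, 0, 0, 0, 8.5], [0.15, 0, 6, 0, 0, 0, 8.5], [0.15, 0, 8, 0, 0, 0, 8.5], [0.15, 0, 9.5, 0, 0, 0, 8.5], [0.15, 0, 10.5, 0, 0, 0, 8.5], [0.15, 0, 11, 0, 0, 0, 8.5], [0.15, 0, 11, 0, 0, 0, 8.5], [0.15, 0, 11, 0, 0, 0, 8.5]]}}

```text
t: 10.6
eef_pos: [0.5421, 0.03, 0.1262]
orientation: [0.939, 0.297, 0.166, -0.052]
contact_force: [0.2, -0.3, 0.6]
width: 0.0847
gripper_force: 0.0
```

```bash
python3 - <<'E'
from h import *
print(rel(RC+.021*Z20,R20)); s=env.sense(); print(s['q'],s['contact_force'])
im,_=env.capture('top'); a=cv2.resize(im[140:290,270:420],None,fx=3.5,fy=3.5,interpolation=3)
im,_=env.capture('scene'); b=cv2.resize(im[150:350,250:400],(394,525),interpolation=3); cv2.imwrite('pics/s4.png',np.hstack([a,b])[:,:800,::-1])
E
```

```text
(array([-0.1 , -0.05,  0.11]), array([ 0.001, -0.   , -0.001]))
[-0.5718886   0.26265884  0.58796971  2.23992962 -0.75474183  0.50188314
 -0.34197898] [ 0.24527574 -0.27900678  0.5999036 ]
```

View pics/s4.png

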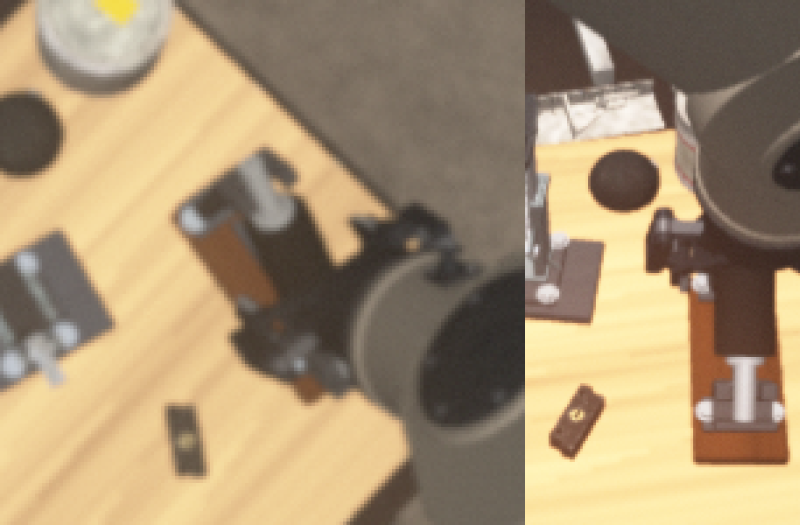

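The fingers straddle the rubber (top crop: fingers at (280,350) and (400,240), roller between). No contact. Closing.

Call:
{"name": "move_arm", "arguments": {"commands": [[-0.1, -0.05, 0.1, 0, 0, 0, 6.5], [-0.1, -0.05, 0.1, 0, 0, 0, 5.2], [-0.1, -0.05, 0.1, 0, 0, 0, 4], [-0.1, -0.05, 0.1, 0, 0, 0, 3.5], [-0.1, -0.05, 0.1, 0, 0, 0, 3.5], [-0.1, -0.05, 0.1, 0, 0, 0, 3.5], [-0.1, -0.05, 0.1, 0, 0, 0, 3.5]], "force": 25}}

```text
t: 11.4
eef_pos: [0.5413, 0.0306, 0.1246]
orientation: [0.939, 0.297, 0.165, -0.052]
contact_force: [-4.0, 0.7, 6.2]
width: 0.0434
gripper_force: 24.5
```

Call:
{"name": "move_arm", "arguments": {"commands": [[0, 0, 0, 0, 0, 0, 3.5], [0, 0, 0, 0, 0, 0, 3.5], [0, 0, 0, 0, 0, 0, 3.5], [-0.14, 0, -0.38, 0, 0, 0, 3.5], [-0.34, 0, -0.94, 0, 0, 0, 3.5], [-0.68, 0, -1.88, 0, 0, 0, 3.5], [-1.03, 0, -2.82, 0, 0, 0, 3.5], [-1.37, 0, -3.76, 0, 0, 0, 3.5], [-1.37, 0, -3.76, 0, 0, 0, 3.5], [-1.37, 0, -3.76, 0, 0, 0, 3.5]], "force": 75}}

```text
t: 12.4
eef_pos: [0.5201, 0.0158, 0.1549]
orientation: [0.939, 0.297, 0.165, -0.052]
contact_force: [0.3, 0.4, -6.1]
width: 0.0419
gripper_force: 76.7
```

```bash
cat >> h.py <<'E'
LOW=np.array([.5125,.2135]); SET=np.array([.4346,.353]); MID=(LOW+SET)/2
YR=np.array([-.4863,.8738,0])
def placeR(deg): return pose(29.1,-deg,YR)
E
python3 - <<'E'
from h import *
s=env.sense(); print(s['q'],s['contact_force'],s['torque'])
n=-np.sin(np.radians(40))*H+np.cos(np.radians(40))*np.array([0,0,1])
p=s['eef_pos']; 
print(rel(p+[-.0,.0,.16],R20)); print(rel([.474,.2835,.34],placeR(20)))
# roller axis in the tool frame from scene cloud
W=cloud('scene')[1]; np.save('held.npy',W)
E
```

```text
[-0.62530261  0.16956415  0.66057978  2.25997142 -0.6206825   0.54281388
 -0.44049595] [ 0.28670867  0.35142427 -6.1482959 ] [-0.42209973  0.55976923 -0.03809709]
(array([  5.46,  -0.  , -15.04]), array([-0.   ,  0.001, -0.   ]))
(array([ 17.24, -24.56, -13.43]), array([-1.000e-03, -5.660e-01, -1.492e+00]))
```

Call:
{"name": "move_arm", "arguments": {"commands": [[0.5, 0, -1.4, 0, 0, 0, 3.5], [1.4, 0, -3.8, 0, 0, 0, 3.5], [2.7, 0, -7.5, 0, 0, 0, 3.5], [4.1, 0, -11.3, 0, 0, 0, 3.5], [5.5, 0, -15, 0, 0, 0, 3.5], [6.6, 0, -18, 0, 0, 0, 3.5], [6.8, 0, -18.8, 0, 0, 0, 3.5], [6.8, 0, -18.8, 0, 0, 0, 3.5], [6.8, 0, -18.8, 0, 0, 0, 3.5]]}}

```text
t: 13.35
eef_pos: [0.5194, 0.0155, 0.353]
orientation: [0.939, 0.297, 0.164, -0.052]
contact_force: [0.3, 0.5, -5.7]
width: 0.0421
gripper_force: 77.6
```

```bash
python3 - <<'E'
from h import *
s=env.sense(); print(s['q'],s['eef_pos'],s['contact_force'],s['torque'],s['width'])
print(rel([.474,.2835,.34],placeR(20)))
E
```

```text
[-0.76163897 -0.15415931  0.66172883  2.01595569 -0.0933304   0.94809596
 -1.00679627] [0.5193508  0.01553589 0.35297221] [ 0.30519569  0.54802085 -5.69806478] [-0.43474959  0.61820498 -0.01197347] 0.04207702749808124
(array([ 10.55, -24.53,   5.2 ]), array([-0.003, -0.565, -1.492]))
```

Call:
{"name": "move_arm", "arguments": {"commands": [[0, -1, -1, 0, -0.05, -0.13, 3.5], [0.5, -3, -1, 0, -0.1, -0.26, 3.5], [1, -6, -1, 0, -0.15, -0.39, 3.5], [2, -9, 0, 0, -0.2, -0.52, 3.5], [4, -12, 0, 0, -0.25, -0.65, 3.5], [6, -16, 0, 0, -0.3, -0.78, 3.5], [8, -20, 1, 0, -0.35, -0.91, 3.5], [10.5, -24.5, 2, 0, -0.4, -1.05, 3.5], [10.5, -24.5, 4, 0, -0.45, -1.19, 3.5], [10.5, -24.5, 5.2, 0, -0.5, -1.32, 3.5]]}}

```text
t: 14.35
eef_pos: [0.4736, 0.2847, 0.3379]
orientation: [0.569, 0.81, -0.061, 0.129]
contact_force: [-0.3, -0.2, -5.8]
width: 0.0421
gripper_force: 77.6
```

```bash
python3 - <<'E'
from h import *
s=env.sense(); print(s['q'],s['contact_force'],s['torque'],s['width'])
print(rel([.474,.2835,.34],placeR(20)))
E
```

```text
[-1.08800345  0.17029386  0.30184947  1.75742226  0.23319308  1.30771235
 -0.51210293] [-0.26657177 -0.18380577 -5.84137842] [0.44147237 0.30115726 0.01439394] 0.042104491982495364
(array([-0.18,  0.  , -0.17]), array([-0.003, -0.063, -0.161]))
```

Call:
{"name": "move_arm", "arguments": {"commands": [[-0.1, 0, -0.1, 0, -0.06, -0.14, 3.5], [-0.2, 0, -0.2, 0, -0.063, -0.16, 3.5], [-0.2, 0, -0.2, 0, -0.063, -0.16, 3.5], [-0.2, 0, -0.2, 0, -0.063, -0.16, 3.5]]}}

```text
t: 14.75
eef_pos: [0.4751, 0.281, 0.3441]
orientation: [0.506, 0.845, -0.086, 0.148]
contact_force: [-0.6, -0.1, -4.6]
width: 0.0423
gripper_force: 77.6
```

```bash
cat > fit.py <<'E'
from h import *
from scipy.optimize import least_squares
def prm(p): return p[:3],np.array([np.cos(p[3])*np.cos(p[4]),np.sin(p[3])*np.cos(p[4]),np.sin(p[4])])
def f(p,X):
    c,a=prm(p); d=X-c; return np.linalg.norm(d-np.outer(d@a,a),axis=1)-.022
def fr(p,X):
    c,a=prm(p); d=X-c; return np.linalg.norm(d-np.outer(d@a,a),axis=1)-.008
s=env.sense(); zt=R.from_quat(s['orientation']).apply([0,0,1.])
p0=np.r_[s['eef_pos']-.023*zt,np.radians(119.1),0]
for n in ('scene','top'):
    im,W=cloud(n); Q=W.reshape(-1,3); Q=Q[np.isfinite(Q[:,0])]; Q=Q[np.linalg.norm(Q-p0[:3],axis=1)<.115]
    p=p0.copy()
    for tol in (.012,.008,.005,.004,.004):
        c,a=prm(p); t=(Q-c)@a
        X=Q[(abs(f(p,Q))<tol)&(abs(t)<.05)&(abs(t)>.012)]; Y=Q[(abs(fr(p,Q))<tol)&(abs(t)<.097)&(abs(t)>.06)]
        p=least_squares(lambda q:np.r_[f(q,X),fr(q,Y),((q[:3]-c)@a)],p,loss='soft_l1',f_scale=.002).x
    c,a=prm(p); t=(Q-c)@a; Y=t[(abs(fr(p,Q))<.004)&(abs(t)>.056)]; B=t[(abs(f(p,Q))<.004)&(abs(t)<.066)]
    print(n,len(X),len(Y),'c',c.round(4),np.degrees(p[3:]).round(2),'shaft',Y.min(),Y.max(),'body',np.percentile(B,[.5,99.5]))
    cv2.imwrite(f'pics/fit_{n}_{s["t"]:.2f}.png',im[...,::-1])
print(s['eef_pos'],zt,s['orientation'])
E
python3 fit.py; ls pics
```

```text
scene 763 440 c [0.4704 0.2872 0.3624] [117.46   0.34] shaft -0.10044230408685059 0.0996603931376149 body [-0.05416654  0.05269455]
top 580 213 c [0.4716 0.2879 0.3636] [117.25   0.23] shaft -0.10281174141633342 -0.06302873804436954 body [-0.05652039  0.00851654]
[0.4751006  0.28095159 0.34409719] [ 0.16394325 -0.29549597 -0.941172  ] [ 0.50605344  0.84527861 -0.08593385  0.14842295]
fit_scene_14.75.png
fit_top_14.75.png
s1.png
s2.png
s3.png
s4.png
scene0.png
scenec.png
top0.png
topc.png
```

```bash
cat > go.py <<'E'
import sys
from h import *
dx,dy,dz,dyaw,dpitch=map(float,sys.argv[1:6])
s=env.sense(); R0=R.from_quat(s['orientation']); c=s['eef_pos']-.020*R0.apply([0,0,1.])
xr=np.array([.8738,.4863,0])
Q=R.from_rotvec([0,0,np.radians(dyaw)])*R.from_rotvec(-xr*-1*np.radians(dpitch))
p=c+np.array([dx,dy,0])+Q.apply(s['eef_pos']-c)
Rt=(Q*R0).as_matrix()
for z in map(float,sys.argv[3].split(',')): print(rel(p+[0,0,z],Rt,s))
print('down 1cm =',np.round(R0.inv().apply([0,0,-1]),3))
E
python3 go.py .002 -.0033 0 1.6 0
```

```text
(array([-0.36,  0.04,  0.13]), array([-0.009,  0.   , -0.026]))
down 1cm = [ 0.338 -0.005  0.941]
```

Call:
{"name": "move_arm", "arguments": {"commands": [[-0.2, 0, 0.1, -0.009, 0, -0.026, 3.5], [0, 0, 1, -0.009, 0, -0.026, 3.5], [0.8, 0, 3.4, -0.009, 0, -0.026, 3.5], [1.8, 0, 6, -0.009, 0, -0.026, 3.5], [2.8, 0, 9, -0.009, 0, -0.026, 3.5], [3.5, 0, 10.8, -0.009, 0, -0.026, 3.5], [3.7, 0, 11.4, -0.009, 0, -0.026, 3.5], [3.7, 0, 11.4, -0.009, 0, -0.026, 3.5], [3.7, 0, 11.4, -0.009, 0, -0.026, 3.5], [3.7, 0, 11.4, -0.009, 0, -0.026, 3.5]]}}

```text
t: 15.85
eef_pos: [0.4777, 0.2787, 0.2257]
orientation: [0.493, 0.853, -0.084, 0.15]
contact_force: [-0.3, -0.1, -5.6]
width: 0.0421
gripper_force: 77.6
```

```bash
python3 fit.py; python3 - <<'E'
import cv2,glob,numpy as np
a=cv2.imread(sorted(glob.glob('pics/fit_scene*'))[-1])[110:290,120:300]; b=cv2.imread(sorted(glob.glob('pics/fit_top*'))[-1])[180:300,180:320]
cv2.imwrite('pics/s5.png',np.hstack([cv2.resize(a,(400,400),interpolation=3),cv2.resize(b,(400,343),interpolation=3) if 0 else cv2.resize(b,(400,400),interpolation=3)]))
E
```

```text
scene 579 351 c [0.4722 0.2846 0.2434] [119.23   0.39] shaft -0.1005000222324035 0.1001840326133007 body [-0.05435834  0.05260867]
top 425 158 c [0.4737 0.2854 0.2446] [119.41  -0.18] shaft -0.10276440586321342 -0.05712340634066702 body [-0.05669697  0.00737076]
[0.47766039 0.27871464 0.22566418] [ 0.17400126 -0.29076819 -0.94083868] [ 0.49271794  0.85302308 -0.08362284  0.15029265]
```

View pics/s5.png

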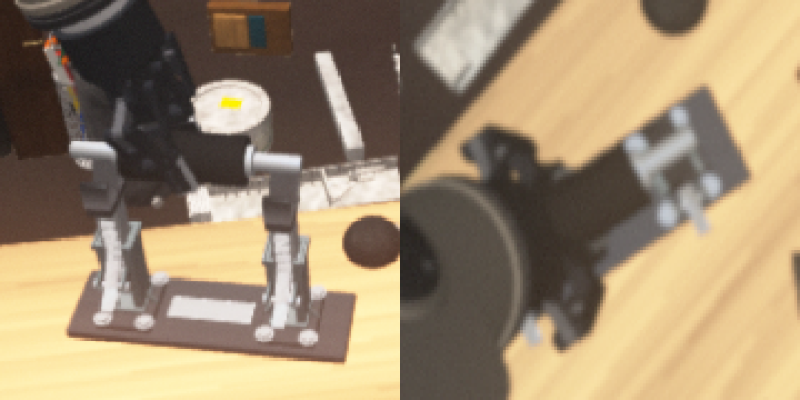

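The shaft ends are right over both Vs and the roller is level (within 0.4°). Descending.

Call:
{"name": "move_arm", "arguments": {"commands": [[0.3, 0, 0.9, 0, 0, 0, 3.5], [0.6, 0, 1.7, 0, 0, 0, 3.5], [0.9, 0, 2.4, 0, 0, 0, 3.5], [1.0, 0, 2.8, 0, 0, 0, 3.5], [1.05, 0, 2.9, 0, 0, 0, 3.5], [1.05, 0, 2.9, 0, 0, 0, 3.5], [1.05, 0, 2.9, 0, 0, 0, 3.5]]}}

```text
t: 16.65
eef_pos: [0.4776, 0.2786, 0.1939]
orientation: [0.493, 0.853, -0.084, 0.15]
contact_force: [5.0, 1.8, -5.0]
width: 0.042
gripper_force: 77.9
```

Call:
{"name": "move_arm", "arguments": {"commands": [[0.03, 0, 0.1, 0, 0, 0, 3.5], [0.07, 0, 0.2, 0, 0, 0, 3.5], [0.07, 0, 0.2, 0, 0, 0, 3.5], [0.07, 0, 0.2, 0, 0, 0, 3.5]]}}

```text
t: 17.05
eef_pos: [0.478, 0.2789, 0.1929]
orientation: [0.493, 0.853, -0.084, 0.151]
contact_force: [1.1, 0.3, 12.3]
width: 0.0422
gripper_force: 80.0
```

Call:
{"name": "move_arm", "arguments": {"commands": [[0, 0, -0.05, 0, 0, 0, 4.6], [0, 0, -0.05, 0, 0, 0, 6], [0, 0, -0.05, 0, 0, 0, 8.5], [0, 0, -0.05, 0, 0, 0, 8.5], [0, 0, -0.05, 0, 0, 0, 8.5], [0, 0, -0.05, 0, 0, 0, 8.5]], "force": 25}}

```text
t: 17.65
eef_pos: [0.4772, 0.2785, 0.192]
orientation: [0.492, 0.853, -0.085, 0.15]
contact_force: [0.1, -0.3, 0.7]
width: 0.0852
gripper_force: 0.0
```

Call:
{"name": "move_arm", "arguments": {"commands": [[0, 0, -1, 0, 0, 0, 8.5], [0, 0, -3, 0, 0, 0, 8.5], [0, 0, -6, 0, 0, 0, 8.5], [0, 0, -10, 0, 0, 0, 8.5], [0, 0, -14, 0, 0, 0, 8.5], [0, 0, -17, 0, 0, 0, 8.5], [0, 0, -17, 0, 0, 0, 8.5], [0, 0, -17, 0, 0, 0, 8.5], [0, 0, -17, 0, 0, 0, 8.5]]}}

```text
t: 18.55
eef_pos: [0.4476, 0.3277, 0.3514]
orientation: [0.493, 0.853, -0.085, 0.15]
contact_force: [0.7, 0.5, -1.2]
width: 0.085
gripper_force: 0.0
```

```bash
sed -e "s/^p0=.*/p0=np.r_[.4735,.283,.209,np.radians(119.1),0]/" fit.py > fit2.py; python3 fit2.py; python3 - <<'E'
import cv2,glob,numpy as np
a=cv2.imread(sorted(glob.glob('pics/fit_scene*'))[-1])[130:330,120:370]
cv2.imwrite('pics/s6.png',cv2.resize(a,(750,600),interpolation=3))
E
```

```text
scene 888 314 c [0.4735 0.283  0.2109] [1.1903e+02 8.0000e-02] shaft -0.09850442998355896 0.10104797394477563 body [-0.05221968  0.05346137]
top 763 375 c [0.4751 0.2839 0.2125] [ 1.191e+02 -2.000e-02] shaft -0.10086179310994918 0.09933176507025553 body [-0.0543542   0.05243847]
[0.44762463 0.32774315 0.35138254] [ 0.17223029 -0.29298147 -0.94047785] [ 0.4925233   0.85302973 -0.08507929  0.15007528]
```

View pics/s6.png

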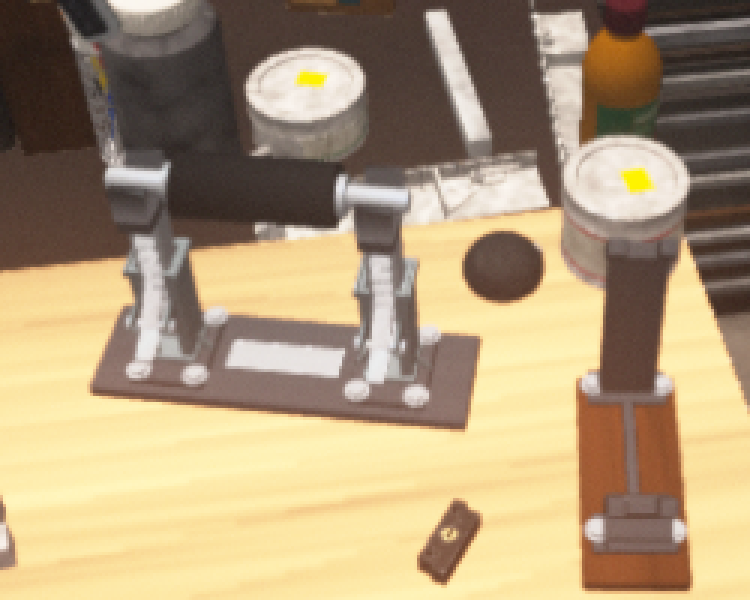

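The roller rests level in both heads (shaft ends at (138,180) and (377,198)), centred and aligned to the rail, with the gripper clear. Handing in.

```bash
python3 -c "
from cell import env
print(env.hand_in())"
```

```text
the job is handed in; nothing more can be done
None
```

The low stand is raised two clicks to match the other head, and the roller lies level in both V heads (within 0.1° in the last camera check), with the gripper clear; the job is handed in, but no verdict was returned.

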